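# Fit the knob on the drive unit's keyed shaft and home the drive

### The job

Put the loose metal knob onto the upright keyed shaft of the black drive unit, pressing lightly and turning it until it drops over the key and sits fully home, flat on the flange. Then use the knob to turn the shaft clockwise, seen from above, gently up to its end stop, where the knob's bar lies in line with the long side of the housing, and let go. Be gentle with the shaft and leave the other things on the bench where they are.

Things in the scene. Friction and masses are not known exactly. Their poses are not given: they have to be found in the camera images.
- knob: Loose aluminium knob, 53 mm tall, 0.18 kg, upright, any yaw. Hub dia. 44 mm up to 29 mm height, with a bar grip on top. Underneath: a blind bore on the axis, dia. 12 mm, 25 mm deep, and right across the underside, along x (parallel to the bar), a slot 12 mm wide, 9.5 mm deep. Either half turn fits. Origin: centre of the underside; x along the bar, z up.
- knob_bar (a point): Middle of the knob's bar grip, on its axis, 41 mm above its underside; axes as the knob's. The bar is 44 mm long (along x), 14 mm wide (along y) and 24 mm high (29 to 53 mm above the underside): grip it across its width.
- drive: Fixed black drive unit: housing 160 mm (along its x, the long side) by 120 mm by 70 mm high, a round aluminium flange, dia. 68 mm, on the middle of its top and the upright steel shaft on that. Origin: centre of the underside; x along the long side, z up. Pressing on it with over 60 N through the knob, or 25 N with the robot itself, would harm it.
- flange_top (a point): Centre of the flange's face, on the shaft axis, 78 mm above the bench; axes as the drive's. The knob's origin comes here when home. Right on the flange lies the shaft's cross key, 32 mm long, 10 wide, 8 high. Knob on the pilot but slot not over the key: it rests 8 mm above the flange; in line with the key (about 3 degrees either way) it drops onto the flange.
- pilot_tip (a point): Top of the shaft's round pilot (dia. 10 mm, last 4 mm tapered), 24 mm above the flange. The shaft turns stiffly (0.15 N m), stays where left; its angle is not measured: at first the key lies 23 to 75 degrees counter-clockwise (from above) of the drive's x axis. Turned clockwise it stops when the knob's bar is parallel to that axis, within 3 degrees or so (slot play).
- lamp_head: Bystander: black and silver lamp head standing on its 56 mm square flange, 68 mm tall. Origin at the centre of its underside.
- jar: Bystander: small amber glass jar, diameter 48 mm, 60 mm tall. Origin at the centre of its underside.
- screwdriver: Bystander: screwdriver with red handle, 160 mm long, lying on the bench along its x. Origin at its underside, mid-length.
Not all that is in view belongs to the job. What is shaped like the knob but blue, brown or pink is not meant.

How it is judged (in metres and radians):
On the way:
1. the knob has dropped home over the key, flat on the flange (z of knob in the frame of flange_top below 0.003 m and horizontal distance between knob and flange_top below 0.004 m and angle between knob's own z axis and vertical below 0.1 rad), for 0.2 s.
At the end, for the whole second after the job is handed in: The knob sits home on the flange (underside within 3 mm of the flange face, within 4 mm of the shaft's axis, upright within 0.08 rad), at the end stop (bar parallel to the housing's long side within 0.12 rad), at rest and released (z of knob in the frame of flange_top between -0.003 and 0.003 m and horizontal distance between knob and flange_top below 0.004 m and angle between knob's own z axis and vertical below 0.08 rad and angle between the x axis of knob and the x axis of drive, either way round below 0.12 rad and linear speed of knob below 0.02 m/s); the robot touches nothing.
It fails at once if the knob is forced against the drive unit with more than 60 N (contact force between knob and drive above 60 N).
It fails at once if the robot hits the drive unit with more than 25 N (contact force between the arm and drive above 25 N).
It fails at once if the lamp head is shifted by more than 30 mm (distance of lamp_head from where it was at the start of the episode above 0.03 m).
It fails at once if the jar is shifted by more than 30 mm (distance of jar from where it was at the start of the episode above 0.03 m).
It fails at once if the screwdriver is shifted by more than 30 mm (distance of screwdriver from where it was at the start of the episode above 0.03 m).
It also fails if it takes over 64 s, if anything falls off the work surface, if the arm or the gripper's body presses on something with over 40 N, if the wrist force passes 120 N, or if a joint passes its speed limit or range.

### The arm

A 6-joint arm with a two-finger parallel gripper is mounted at the origin on the work surface. World frame = base frame: x ahead of the robot, y to its left, z up, the work surface at z = 0. Lengths are in m, angles in degrees, forces in N, time in s.
With the tool pointing down it reaches from about 0.375 to 0.9 m from the base axis. Payload 3.1 kg.
Tool frame: the origin (TCP) lies at the very end of the fingers, on their centre line; the grasp point (between the pads) lies 19 mm behind it; z points along the fingers, y is the line along which they close (so a half turn about z gives the same grasp; the last joint's range is limited). The gripper opens to 87 mm and grips with 3 to 60 N. Pads are 19 mm wide; open, the fingers measure 117 mm over their backs; the gripper's body (75 mm by 190 mm) begins 51 mm behind the grasp point.
Start: joints at [61.392, 30.224, 82.088, -0, 67.689, -10.227], TCP at [0.197, 0.593, 0.223] pointing down, gripper open.
Joint ranges: [-176.69, 176.69], [-43.24, 126.21], [12.49, 139.97], [-82, 262], [0, 151.66], [-163.58, 163.58]. Speed limits (degrees/s): [159.86, 159.86, 180, 180, 180, 180].

### API

Orientations are given as a 3x3 rotation matrix whose columns are the frame's x, y, z axes.
In Python, from rig import bot, imaging gives the robot as it stands.
- The arm moves only by the tool drive_tool, never from a script. Its argument "deltas" is text: rows parted by semicolons, each of 5 numbers parted by spaces: the finger opening in mm, from 0 to 87, then the shift along the world's x, y, z in mm, then the turn about the world's z in rad. In form: jaw dx dy dz twist; .... A call has 1 to 12 rows; each row is the pose to reach, as a shift and turn from the pose commanded when the call began; what a row does not reach only later rows make up. A row lasts 1/10 s, in which the tool goes at most 50 mm and 8.59 degrees, less where a joint would pass 70% of its speed; a pose out of reach is approached as far as the arm can. A call with a gripper value outside its range is refused whole. The fingers move at their own pace and stop on an object; the grip force is fixed at half the most. Time passes only in rows, so rows that repeat a pose let the fingers close. It gives the time, the measured TCP pose, the force, the opening and the grip force at its end, in the units of the state.
- bot.read_state(): the state, without advancing time (a new reading comes with each control period).
- imaging.capture(name): name is "side" or "top" or "wrist"; returns the picture (384x512x3 uint8, red, green, blue); there is no depth.
- imaging.camera_model(name): a dict with "fx", "fy", "cx", "cy" (pixels), "T" (4x4, takes a point from camera to world coordinates). Camera axes: x right, y down, z forward; pixel columns grow to the right and rows downward; lengths in m; the calibration is good to about 2 mm. The wrist camera is an equidistant fisheye: a pixel r from the principal point sees the ray r / f radians off the axis. A picture is of the moment at which its call begins: read the wrist's pose just before it. camera_model takes no time and is no camera call; for the wrist camera it gives the pose at the moment of the call.
- bot.hand_in(): hands the job in; it is judged then, once.
The state is a dict: "time_s": time; "joint_positions": joint angles; "qvel": joint speeds; "tau": joint torques, N m; "position": TCP position; "tcp_rot": TCP orientation; "force": force on the tool from outside, world axes, zero at the start; "moment": the same for the moment, N m; "opening": opening from 0.0 (shut) to 1.0 (fully open); "grasp_force": force on a finger pad.
Only numpy, scipy, OpenCV 4.12 (cv2) and the standard library are available. Lean on these libraries where they do the work, as an engineer would, in place of code of your own. Each camera call takes 0.05 s, during which the arm holds its last target. There are 200 camera calls.

## Working session

There is one attempt and no reset: what is moved stays moved. The work goes in short steps, Python scripts to look and compute and a tool call to move; the robot and the scene stay as the last step left them, time stands still between calls to the robot, and variables do not carry over. Pictures are saved under pics/ and viewed, at most 10 in all, crops included, and the job is handed in when it is done.

Besides the shell and the picture viewer there is one more tool, called after "Call:" by a JSON object that holds its "api" and its "payload", one argument or row to a line. drive_tool: Moves the arm, as the interface text tells. Its arguments: {"type":"object","properties":{"deltas":{"type":"string"}},"required":["deltas"]}

```bash
mkdir -p pics; ls
python3 - <<'E'
from rig import bot, imaging
import cv2,numpy as np
s=bot.read_state();print(s['time_s'],s['position'],s['force'],s['opening'])
ims=[]
for n in("top","side"):
    im=imaging.capture(n);m=imaging.camera_model(n);print(n,m['fx'],m['cx'],m['cy'],np.round(m['T'],3).tolist())
    cv2.imwrite(f'pics/{n}0.png',im[:,:,::-1])
E
```

```text
pics
0.0 [0.19670814 0.59247666 0.22158987] [-0.11753621  0.41967279 -0.16729353] 0.995485197331287
top 489.66653783046445 257.50425440829747 197.84249900236463 [[0.013, -0.995, 0.095, 0.493], [-1.0, -0.011, 0.018, -0.124], [-0.017, -0.096, -0.995, 1.236], [0.0, 0.0, 0.0, 1.0]]
side 379.8108522074635 261.84654353158606 188.94767968306076 [[0.716, -0.527, 0.457, 0.245], [-0.698, -0.535, 0.477, -0.48], [-0.007, -0.66, -0.751, 0.693], [0.0, 0.0, 0.0, 1.0]]
```

View pics/top0.png

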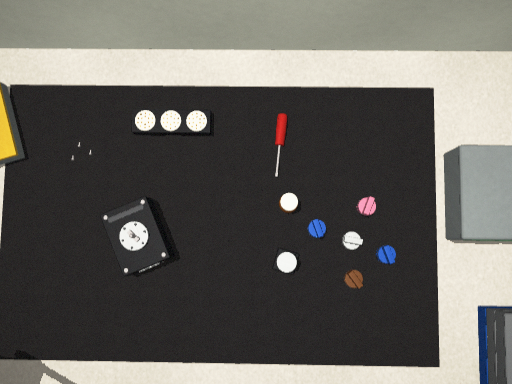

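View pics/side0.png

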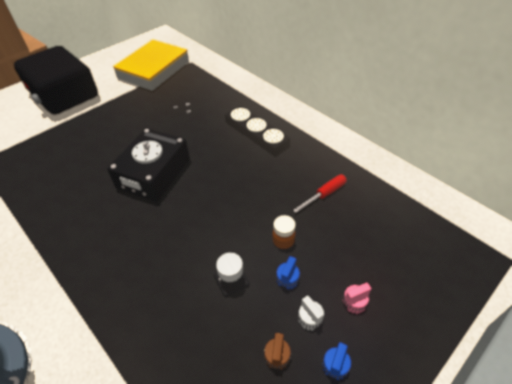

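Top view: the silver knob is at about (352,240) and the drive's flange at (134,237). The lamp head is at (287,262), the jar at (289,202) and the screwdriver at (280,145). Next I'll measure these by colour mask.

```bash
cat > h.py <<'E'
import numpy as np,cv2
from rig import bot,imaging
def ray(m,u,v,fish=False):
    x=(np.asarray(u,float)-m['cx'])/m['fx'];y=(np.asarray(v,float)-m['cy'])/m['fy']
    if fish:
        r=np.hypot(x,y);k=np.where(r>1e-9,np.sin(r)/np.maximum(r,1e-9),1);d=np.stack([x*k,y*k,np.cos(r)],-1)
    else: d=np.stack([x,y,np.ones_like(x)],-1)
    return m['T'][:3,3],d@m['T'][:3,:3].T
def plane(m,u,v,z,fish=False):
    o,d=ray(m,u,v,fish); return (o+d*((z-o[2])/d[...,2])[...,None])[...,:2]
E
python3 - <<'E'
from h import *
im=cv2.imread('pics/top0.png');m=imaging.camera_model('top');m['T']=np.array(m['T'])
a=im[215:265,325:385];b=im[190:285,95:185]
cv2.imwrite('pics/c1.png',np.hstack([cv2.resize(a,(400,380),interpolation=cv2.INTER_CUBIC),cv2.resize(b,(400,380),interpolation=cv2.INTER_CUBIC)]))
g=cv2.cvtColor(im,cv2.COLOR_BGR2GRAY)
for nm,(u0,v0,u1,v1),z in(('knob',(335,222,370,258),.04),('flange',(115,217,153,256),.078)):
    mk=(g[v0:v1,u0:u1]>120).astype(np.uint8)
    c=max(cv2.findContours(mk,0,2)[0],key=cv2.contourArea)
    (x,y),r=cv2.minEnclosingCircle(c);M=cv2.moments(c);print(nm,x+u0,y+v0,r,plane(m,x+u0,y+v0,z),plane(m,M['m10']/M['m00']+u0,M['m01']/M['m00']+v0,z))
# corner screws
mk=(g>120).astype(np.uint8)
n,l,st,ce=cv2.connectedComponentsWithStats(mk[190:285,95:185])
for i in range(1,n): print(st[i],ce[i]+[95,190],plane(m,ce[i][0]+95,ce[i][1]+190,.072))
E
```

```text
knob 352.36842155456543 240.0 9.837137222290039 [ 0.50737722 -0.333078  ] [ 0.50691256 -0.33151012]
flange 133.25510215759277 235.56414031982422 14.820648193359375 [0.51069989 0.19073018] [0.51085136 0.19070696]
[45  9  5  6 17] [142.11764706 201.52941176] [0.59234119 0.17407975]
[ 8 25  5  5 17] [105. 217.] [0.55418109 0.26189242]
[ 24  31  29  30 650] [133.23384615 235.48153846] [0.51098749 0.19241856]
[66 62  5  5 17] [163.17647059 254.17647059] [0.46774256 0.1195037 ]
[63 73  1  1  1] [158. 263.] [0.4468438  0.13113624]
[60 74  2  1  2] [155.5 264. ] [0.44441681 0.13699438]
[54 76  3  2  4] [150.  266.5] [0.43837625 0.14985387]
[29 78  4  5 16] [125.5 270. ] [0.42936804 0.20774215]
[48 79  2  1  2] [143.5 269. ] [0.43230614 0.16507948]
[44 81  1  1  1] [139. 271.] [0.42747558 0.1755928 ]
[46 80  1  1  1] [141. 270.] [0.42988229 0.17093016]
```

View pics/c1.png

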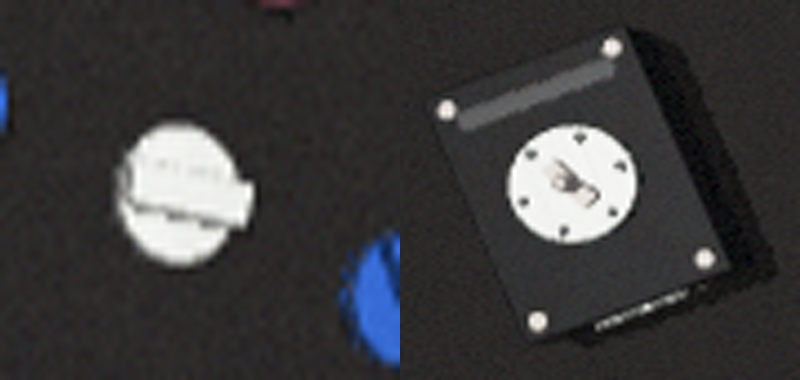

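Drive centre is about (0.511, 0.191) with its long axis at 23.6°. The key is roughly 46° and the knob's bar roughly 77° in world. Next step: check the tool frame, then look from closer.

Run:
```python
from h import *
s=bot.read_state();print(np.round(s['tcp_rot'],3).tolist(),s['position'])
m=imaging.camera_model('wrist');print(m['fx'],m['cx'],m['cy'],np.round(m['T'],3).tolist())
```

```text
[[-0.949, 0.315, -0.001], [0.315, 0.949, -0.002], [0.0, -0.002, -1.0]] [0.19670934 0.59253465 0.22165945]
297.3186396354542 253.45332190959257 194.90403160424955 [[0.316, 0.909, 0.271, 0.122], [0.949, -0.302, -0.092, 0.617], [-0.002, 0.286, -0.958, 0.383], [0.0, 0.0, 0.0, 1.0]]
```

Call:
{"api": "drive_tool", "payload": {
  "deltas": "87 45 -45 0 0; 87 90 -90 0 0; 87 120 -130 10 0; 87 150 -170 20 0; 87 180 -210 30 0; 87 210 -250 30 0; 87 240 -290 30 0; 87 265 -330 30 0; 87 280 -370 30 0; 87 280 -395 30 0; 87 280 -395 30 0; 87 280 -395 30 0"
}}

```text
time_s: 1.3
position: [0.4769, 0.1973, 0.2522]
tcp_rot: [[-0.948, 0.318, -0.001], [0.318, 0.948, 0.0], [0.001, 0.0, -1.0]]
force: [-0.4, 0.0, 0.4]
opening: 1.002
grasp_force: 0.0
```

Run:
```python
from h import *
m=imaging.camera_model('wrist');m['T']=np.array(m['T']);im=imaging.capture('wrist')[:,:,::-1];np.savez('w1.npz',im=im,**m)
cv2.imwrite('pics/w1.png',cv2.resize(im,(800,600)))
```

```text
(no output)
```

View pics/w1.png

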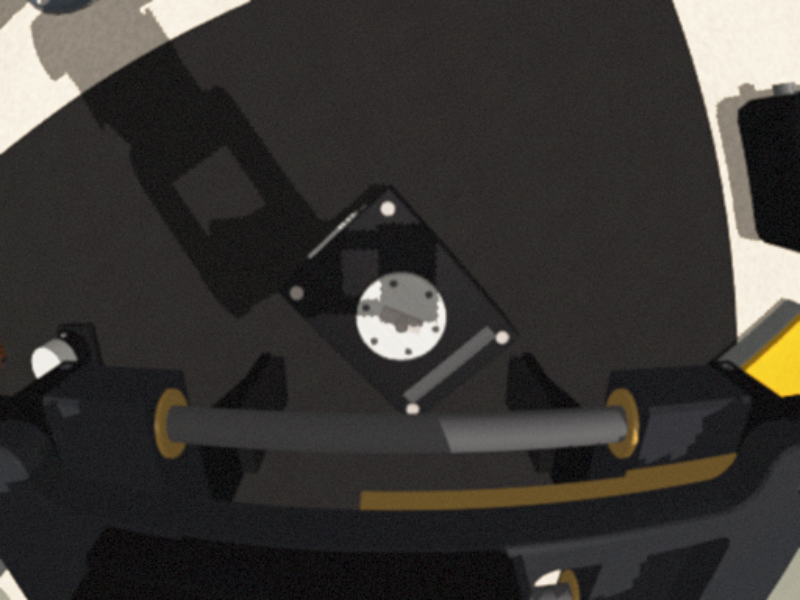

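The wrist view shows the flange centred near (401,316), half in the gripper's shadow, with the four corner screws around it. I'll rectify a crop onto the flange plane to measure the key.

```bash
cat >> h.py <<'E'
def project(m,P):
    T=np.asarray(m['T']);q=(P-T[:3,3])@T[:3,:3];r=np.hypot(q[...,0],q[...,1]);k=np.arctan2(r,q[...,2])/np.maximum(r,1e-9)
    return m['fx']*q[...,0]*k+m['cx'],m['fy']*q[...,1]*k+m['cy']
def ortho(im,m,c,half,z,n=400):
    # world-aligned: right=+x, up=+y
    X,Y=np.meshgrid(np.linspace(c[0]-half,c[0]+half,n),np.linspace(c[1]+half,c[1]-half,n))
    u,v=project(m,np.stack([X,Y,np.full_like(X,z)],-1))
    return cv2.remap(np.ascontiguousarray(im),u.astype(np.float32),v.astype(np.float32),cv2.INTER_CUBIC)
E
python3 - <<'E'
from h import *
d=np.load('w1.npz');m={k:d[k] for k in('fx','fy','cx','cy','T')};im=d['im']
s=1.5625
P=plane(m,np.array([388,297,413,502])/s,np.array([208,293,409,337])/s,.071,True);print(P)
# order: A,B far..; 
print('centre',P.mean(0))
e=P[2]-P[1],P[3]-P[0];print([np.degrees(np.arctan2(q[1],q[0])) for q in e])
g=cv2.cvtColor(im,cv2.COLOR_BGR2GRAY)
o=ortho(im,m,(.511,.191),.04,.078,400)
o2=ortho(im,m,(.511,.191),.04,.086,400)
cv2.imwrite('pics/o1.png',cv2.convertScaleAbs(np.hstack([o,o2]),alpha=1.3))
E
```

```text
[[0.42697505 0.2072989 ]
 [0.46568512 0.11942754]
 [0.59046158 0.17360923]
 [0.5518773  0.26118383]]
centre [0.50874976 0.19037987]
[np.float64(23.471936116690134), np.float64(23.336178672011943)]
```

View pics/o1.png

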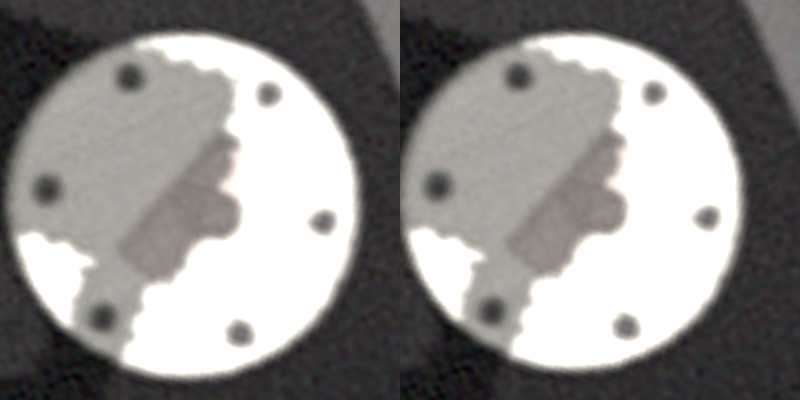

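Key at about 48° world, i.e. 24° counter-clockwise of the drive's x. Flange centre by wrist is (0.508, 0.190). Now to the knob, twisting towards the bar on the way.

Call:
{"api": "drive_tool", "payload": {
  "deltas": "87 0 -45 0 -0.12; 87 0 -90 0 -0.25; 87 10 -135 0 -0.37; 87 10 -180 0 -0.5; 87 10 -225 0 -0.62; 87 20 -270 0 -0.75; 87 20 -315 0 -0.87; 60 30 -360 0 -1.0; 60 30 -405 0 -1.12; 60 30 -450 0 -1.25; 60 30 -490 0 -1.36; 60 30 -528 0 -1.47"
}}

```text
time_s: 2.55
position: [0.5081, -0.3298, 0.2523]
tcp_rot: [[0.22, 0.975, 0.0], [0.975, -0.22, 0.001], [0.001, 0.0, -1.0]]
force: [0.8, -0.1, 0.1]
opening: 0.706
grasp_force: 0.0
```

Call:
{"api": "drive_tool", "payload": {
  "deltas": "60 0 0 -40 0; 60 0 0 -80 0; 60 0 0 -110 0; 60 0 0 -110 0; 60 0 0 -110 0"
}}

```text
time_s: 3.05
position: [0.5081, -0.3286, 0.1425]
tcp_rot: [[0.216, 0.976, -0.0], [0.976, -0.216, 0.001], [0.001, -0.001, -1.0]]
force: [0.2, -1.3, 0.2]
opening: 0.688
grasp_force: 0.0
```

Run:
```python
from h import *
m=imaging.camera_model('wrist');m['T']=np.array(m['T']);im=imaging.capture('wrist')[:,:,::-1];np.savez('w2.npz',im=im,**m)
print(bot.read_state()['position'])
o=ortho(im,m,(.507,-.332),.04,.029);o2=ortho(im,m,(.507,-.332),.04,.053)
cv2.imwrite('pics/o2.png',np.hstack([o,o2]))
```

```text
[ 0.50867334 -0.32950892  0.14381448]
```

View pics/o2.png

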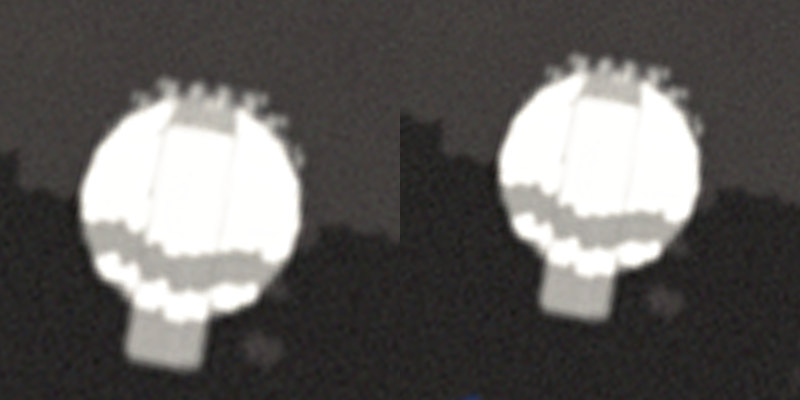

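Knob in the wrist frame: hub centre about (0.505, -0.3335) from (190,207) in the left panel, bar at 80.5°. Blending with the top view gives (0.506, -0.333). Descend and grip.

Call:
{"api": "drive_tool", "payload": {
  "deltas": "50 -2.5 -3.5 0 0.05; 50 -2.5 -3.5 -35 0.05; 50 -2.5 -3.5 -70 0.05; 50 -2.5 -3.5 -95 0.05; 50 -2.5 -3.5 -110.5 0.05; 50 -2.5 -3.5 -110.5 0.05; 50 -2.5 -3.5 -110.5 0.05"
}}

```text
time_s: 3.8
position: [0.5057, -0.3341, 0.0335]
tcp_rot: [[0.169, 0.986, 0.002], [0.986, -0.169, -0.002], [-0.002, 0.002, -1.0]]
force: [-0.2, -0.4, -0.2]
opening: 0.577
grasp_force: 0.0
```

Call:
{"api": "drive_tool", "payload": {
  "deltas": "0 0 0 0 0; 0 0 0 0 0; 0 0 0 0 0; 0 0 0 0 0; 0 0 0 0 0; 0 0 0 0 0; 0 0 0 0 0; 0 0 0 0 0"
}}

```text
time_s: 4.6
position: [0.5047, -0.3335, 0.0322]
tcp_rot: [[0.169, 0.986, 0.0], [0.986, -0.169, -0.0], [-0.0, 0.0, -1.0]]
force: [-0.2, 0.5, 1.2]
opening: 0.153
grasp_force: 30.0
```

Call:
{"api": "drive_tool", "payload": {
  "deltas": "0 0 0 40 0; 0 0 0 80 0; 0 0 20 120 0; 0 0 60 150 0; 0 0 105 150 0; 0 0 150 150 -0.1; 0 0 195 150 -0.2; 0 0 240 150 -0.3; 0 0 285 150 -0.4; 0 0 330 150 -0.5; 0 0 375 150 -0.56; 0 3.5 420 150 -0.56"
}}

```text
time_s: 5.8
position: [0.5067, 0.0884, 0.1816]
tcp_rot: [[0.668, 0.744, -0.002], [0.744, -0.668, 0.0], [-0.001, -0.001, -1.0]]
force: [0.8, -0.0, -1.4]
opening: 0.158
grasp_force: 30.0
```

Call:
{"api": "drive_tool", "payload": {
  "deltas": "0 0 40 0 0; 0 0 75 0 0; 0 0 95 0 0; 0 0 104 0 0; 0 0 104 0 0; 0 0 104 0 0"
}}

```text
time_s: 6.4
position: [0.5078, 0.1897, 0.1818]
tcp_rot: [[0.667, 0.745, -0.001], [0.745, -0.667, -0.001], [-0.001, -0.0, -1.0]]
force: [0.7, 0.3, -0.7]
opening: 0.159
grasp_force: 30.0
```

Run:
```python
from h import *
s=bot.read_state();print(s['position'],np.degrees(np.arctan2(s['tcp_rot'][1][0],s['tcp_rot'][0][0])))
m=imaging.camera_model('wrist');m['T']=np.array(m['T']);im=imaging.capture('wrist')[:,:,::-1];np.savez('w3.npz',im=im,**m)
o2=cv2.resize(im,(512,384))
cv2.imwrite('pics/w3.png',cv2.resize(im[100:340,100:420],(800,600),interpolation=cv2.INTER_CUBIC))
```

```text
[0.50780607 0.18974447 0.18176292] 48.1595435464892
```

View pics/w3.png

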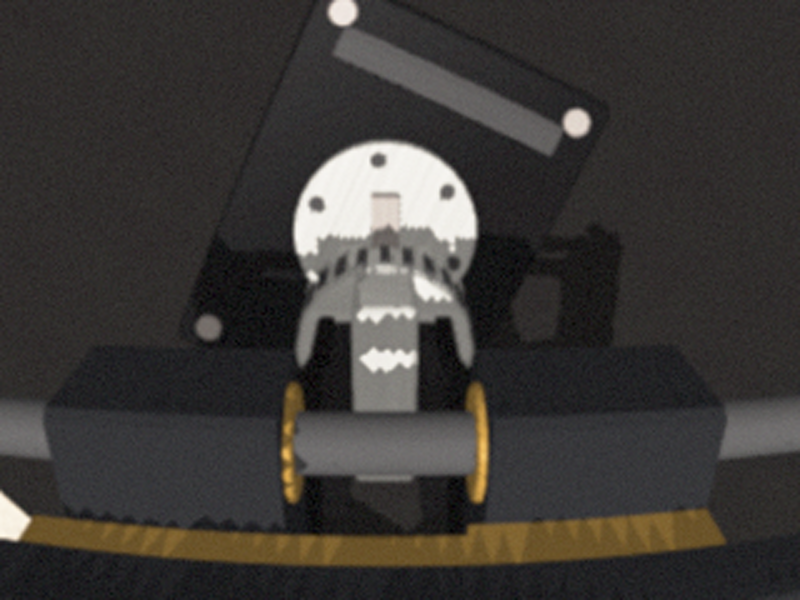

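In the wrist view the key (column ~386) and the knob's bar (~385) are in line, and the flange centre (~385) matches sideways. Next I'll check along the tool's x axis.

Run:
```python
from h import *
d=np.load('w3.npz');m={k:d[k] for k in('fx','fy','cx','cy','T')}
t=np.array([.5078,.1897]);a=np.radians(48.16);ex=np.array([np.cos(a),np.sin(a)]);ey=np.array([np.sin(a),-np.cos(a)])
def f(n,u,v,z):
    p=plane(m,100+np.array(u)/2.5,100+np.array(v)/2.5,z,True);print(n,p.round(4).tolist(),'tool',np.round(1000*np.stack([(p-t)@ex,(p-t)@ey],-1),1).tolist())
    return p
p=f('screws',[577.,208,343],[123.,328,12],.0715);print('centre',p[:2].mean(0),np.array([(p[:2].mean(0)-t)@ex,(p[:2].mean(0)-t)@ey])*1000)
f('flange far,L,R',[385.,293,477],[140.,228,228],.078)
f('key far end',[386.],[193.],.086)
f('bar top near/far',[384.,386],[480.,275],.2028)
f('hub rim L,R',[297.,473],[365.,365],.179)
im=d['im'][100:340,100:420];big=cv2.resize(im[60:200,70:210],(600,600),interpolation=cv2.INTER_CUBIC);cv2.imwrite('pics/w3b.png',big)
```

```text
screws [[0.5899, 0.1722], [0.427, 0.2063], [0.5515, 0.2602]] tool [[41.7, 72.8], [-41.5, -71.2], [81.7, -14.4]]
centre [0.50845453 0.18923899] [0.09315103 0.7951495 ]
flange far,L,R [[0.532, 0.2157], [0.4844, 0.214], [0.5355, 0.1682]] tool [[35.5, 0.7], [2.5, -33.6], [2.5, 35.0]]
key far end [[0.5204, 0.2022]] tool [[17.7, 1.0]]
bar top near/far [[0.4939, 0.1737], [0.5274, 0.2105]] tool [[-21.2, 0.3], [28.6, 0.8]]
hub rim L,R [[0.4896, 0.2011], [0.522, 0.1721]] tool [[-3.6, -21.2], [-3.6, 22.3]]
```

View pics/w3b.png

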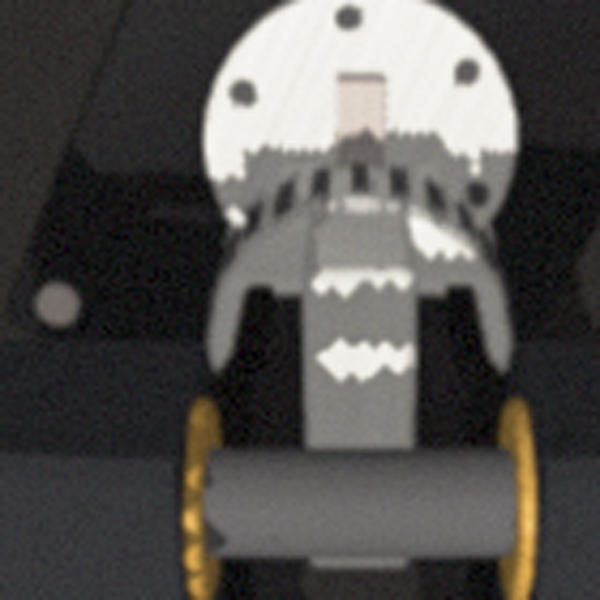

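Aligned to within about 0.5 mm. Descend in small steps, watching the force.

Call:
{"api": "drive_tool", "payload": {
  "deltas": "0 0.4 0.1 -20 0; 0 0.4 0.1 -38 0; 0 0.4 0.1 -46 0; 0 0.4 0.1 -48 0; 0 0.4 0.1 -50 0; 0 0.4 0.1 -50 0"
}}

```text
time_s: 7.05
position: [0.509, 0.1905, 0.1325]
tcp_rot: [[0.667, 0.745, 0.001], [0.745, -0.667, 0.0], [0.001, 0.001, -1.0]]
force: [1.1, 0.2, -1.4]
opening: 0.16
grasp_force: 30.0
```

Call:
{"api": "drive_tool", "payload": {
  "deltas": "0 0 0 -1 0; 0 0 0 -2 0; 0 0 0 -3 0; 0 0 0 -4 0; 0 0 0 -4 0"
}}

```text
time_s: 7.55
position: [0.5083, 0.1907, 0.1279]
tcp_rot: [[0.667, 0.745, -0.0], [0.745, -0.667, -0.0], [-0.0, -0.0, -1.0]]
force: [0.2, 0.2, -1.1]
opening: 0.16
grasp_force: 30.0
```

Call:
{"api": "drive_tool", "payload": {
  "deltas": "0 0 0 -1 0; 0 0 0 -2 0; 0 0 0 -3 0; 0 0 0 -4 0; 0 0 0 -4 0"
}}

```text
time_s: 8.05
position: [0.5083, 0.1907, 0.1239]
tcp_rot: [[0.667, 0.745, -0.0], [0.745, -0.667, -0.0], [-0.0, -0.0, -1.0]]
force: [-0.1, 0.4, -2.0]
opening: 0.156
grasp_force: 30.0
```

Call:
{"api": "drive_tool", "payload": {
  "deltas": "0 0 0 -1 0; 0 0 0 -2 0; 0 0 0 -3 0; 0 0 0 -4 0; 0 0 0 -5 0; 0 0 0 -5 0"
}}

```text
time_s: 8.65
position: [0.5083, 0.1907, 0.1189]
tcp_rot: [[0.667, 0.745, -0.0], [0.745, -0.667, -0.0], [-0.0, -0.0, -1.0]]
force: [-0.5, -0.2, -0.9]
opening: 0.16
grasp_force: 30.0
```

Call:
{"api": "drive_tool", "payload": {
  "deltas": "0 0 0 -0.7 0; 0 0 0 -1.4 0; 0 0 0 -2 0; 0 0 0 -2 0"
}}

```text
time_s: 9.05
position: [0.5084, 0.1907, 0.117]
tcp_rot: [[0.667, 0.745, -0.0], [0.745, -0.667, -0.0], [-0.0, -0.0, -1.0]]
force: [-0.1, 0.5, -0.4]
opening: 0.158
grasp_force: 30.0
```

Call:
{"api": "drive_tool", "payload": {
  "deltas": "0 0 0 -0.5 0; 0 0 0 -1 0; 0 0 0 -1.5 0; 0 0 0 -1.5 0"
}}

```text
time_s: 9.45
position: [0.5084, 0.1907, 0.1155]
tcp_rot: [[0.667, 0.745, -0.0], [0.745, -0.667, -0.0], [-0.0, -0.0, -1.0]]
force: [0.6, -0.3, -2.0]
opening: 0.158
grasp_force: 30.0
```

Call:
{"api": "drive_tool", "payload": {
  "deltas": "0 0 0 -0.5 0; 0 0 0 -1 0; 0 0 0 -1 0"
}}

```text
time_s: 9.75
position: [0.5084, 0.1907, 0.1145]
tcp_rot: [[0.667, 0.745, -0.0], [0.745, -0.667, -0.0], [-0.0, -0.0, -1.0]]
force: [-0.2, -0.2, -1.4]
opening: 0.159
grasp_force: 30.0
```

The slot is already over the key with no contact. On down to the flange.

Call:
{"api": "drive_tool", "payload": {
  "deltas": "0 0 0 -0.7 0; 0 0 0 -1.4 0; 0 0 0 -2 0; 0 0 0 -2.6 0; 0 0 0 -2.6 0"
}}

```text
time_s: 10.25
position: [0.5083, 0.1907, 0.1118]
tcp_rot: [[0.667, 0.745, -0.0], [0.745, -0.667, -0.0], [-0.0, -0.0, -1.0]]
force: [-0.1, 0.6, -1.1]
opening: 0.157
grasp_force: 30.0
```

Call:
{"api": "drive_tool", "payload": {
  "deltas": "0 0 0 -0.5 0; 0 0 0 -1 0; 0 0 0 -1 0"
}}

```text
time_s: 10.55
position: [0.5084, 0.1907, 0.1109]
tcp_rot: [[0.667, 0.745, -0.0], [0.745, -0.667, -0.0], [-0.0, -0.0, -1.0]]
force: [-0.7, 0.8, -1.5]
opening: 0.162
grasp_force: 30.0
```

Call:
{"api": "drive_tool", "payload": {
  "deltas": "0 0 0 -0.3 0; 0 0 0 -0.6 0; 0 0 0 -0.6 0"
}}

```text
time_s: 10.85
position: [0.5084, 0.1907, 0.1103]
tcp_rot: [[0.667, 0.745, -0.0], [0.745, -0.667, -0.0], [-0.0, -0.0, -1.0]]
force: [-0.9, 1.0, -1.3]
opening: 0.161
grasp_force: 30.0
```

Call:
{"api": "drive_tool", "payload": {
  "deltas": "0 0 0 -0.3 0; 0 0 0 -0.5 0; 0 0 0 -0.5 0"
}}

```text
time_s: 11.15
position: [0.5085, 0.1907, 0.1101]
tcp_rot: [[0.667, 0.745, 0.0], [0.745, -0.667, 0.0], [0.0, 0.0, -1.0]]
force: [-1.1, 0.3, 2.0]
opening: 0.154
grasp_force: 30.0
```

Seated at the expected height with light contact. Now turn clockwise (about 25° to the stop).

Call:
{"api": "drive_tool", "payload": {
  "deltas": "0 0 0 0 -0.04; 0 0 0 0 -0.08; 0 0 0 0 -0.12; 0 0 0 0 -0.16; 0 0 0 0 -0.2; 0 0 0 0 -0.24; 0 0 0 0 -0.28; 0 0 0 0 -0.32; 0 0 0 0 -0.36; 0 0 0 0 -0.36"
}}

```text
time_s: 12.15
position: [0.5088, 0.1905, 0.1101]
tcp_rot: [[0.886, 0.463, 0.001], [0.463, -0.886, -0.0], [0.001, 0.001, -1.0]]
force: [-0.3, -0.6, 2.1]
opening: 0.156
grasp_force: 30.0
```

Run:
```python
from h import *
s=bot.read_state();print(s['position'],s['force'],s['moment'],np.degrees(np.arctan2(s['tcp_rot'][1][0],s['tcp_rot'][0][0])))
```

```text
[0.50883207 0.19054685 0.11014451] [-0.27087356 -0.62206184  2.1479635 ] [-0.25175731  0.1521889   0.08349222] 27.588675541535455
```

Call:
{"api": "drive_tool", "payload": {
  "deltas": "0 0 0 0 -0.02; 0 0 0 0 -0.04; 0 0 0 0 -0.05; 0 0 0 0 -0.05"
}}

```text
time_s: 12.55
position: [0.5088, 0.1906, 0.1101]
tcp_rot: [[0.909, 0.418, 0.001], [0.418, -0.909, -0.0], [0.001, 0.001, -1.0]]
force: [0.2, -1.2, 4.9]
opening: 0.156
grasp_force: 30.0
```

Run:
```python
from h import *
s=bot.read_state();print(s['position'],s['force'],s['moment'],np.degrees(np.arctan2(s['tcp_rot'][1][0],s['tcp_rot'][0][0])))
```

```text
[0.50879329 0.19056879 0.11013915] [ 0.18621392 -1.24277872  4.92726879] [-0.4460456   0.10793064  0.13788388] 24.688500465538343
```

Call:
{"api": "drive_tool", "payload": {
  "deltas": "0 0 0 0 -0.015; 0 0 0 0 -0.03; 0 0 0 0 -0.03"
}}

```text
time_s: 12.85
position: [0.5088, 0.1906, 0.1101]
tcp_rot: [[0.921, 0.39, 0.001], [0.39, -0.921, -0.0], [0.001, 0.001, -1.0]]
force: [0.5, -2.4, 4.9]
opening: 0.158
grasp_force: 30.0
```

Run:
```python
from h import *
s=bot.read_state();print(s['position'],s['force'],s['moment'],np.degrees(np.arctan2(s['tcp_rot'][1][0],s['tcp_rot'][0][0])))
```

```text
[0.50881665 0.19055544 0.11013407] [ 0.4695105  -2.40326963  4.85743782] [-0.53265442  0.15496897  0.14523285] 22.936065166952588
```

Call:
{"api": "drive_tool", "payload": {
  "deltas": "0 0 0 0 -0.015; 0 0 0 0 -0.03; 0 0 0 0 -0.03"
}}

```text
time_s: 13.15
position: [0.5088, 0.1906, 0.1101]
tcp_rot: [[0.932, 0.362, 0.001], [0.362, -0.932, -0.0], [0.001, 0.0, -1.0]]
force: [0.1, -2.6, 4.0]
opening: 0.158
grasp_force: 30.0
```

Run:
```python
from h import *
s=bot.read_state();print(s['position'],s['force'],s['moment'],np.degrees(np.arctan2(s['tcp_rot'][1][0],s['tcp_rot'][0][0])))
```

```text
[0.50879604 0.19056099 0.11010851] [ 0.05396916 -2.63616971  4.00524023] [-0.61450038  0.07155499  0.16106739] 21.21768154945324
```

Call:
{"api": "drive_tool", "payload": {
  "deltas": "0 0 0 0 -0.01; 0 0 0 0 -0.02; 0 0 0 0 -0.02"
}}

```text
time_s: 13.45
position: [0.5089, 0.1906, 0.1101]
tcp_rot: [[0.939, 0.343, 0.001], [0.343, -0.939, -0.0], [0.001, 0.001, -1.0]]
force: [0.7, -3.4, 4.8]
opening: 0.155
grasp_force: 30.0
```

Run:
```python
from h import *
s=bot.read_state();print(s['position'],s['force'],s['moment'],np.degrees(np.arctan2(s['tcp_rot'][1][0],s['tcp_rot'][0][0])))
```

```text
[0.50885195 0.19055493 0.11014114] [ 0.67851039 -3.36816151  4.80781926] [-0.55188446  0.12718337  0.18684783] 20.08128675716838
```

At the stop. Release, lift and check.

Call:
{"api": "drive_tool", "payload": {
  "deltas": "40 0 0 0 0; 40 0 0 0 0; 40 0 0 0 0; 40 0 0 0 0; 40 0 0 5 0; 40 0 0 30 0; 40 0 0 60 0; 40 0 0 90 0; 40 0 0 90 0; 40 0 0 90 0"
}}

```text
time_s: 14.45
position: [0.5086, 0.1908, 0.2006]
tcp_rot: [[0.939, 0.344, 0.002], [0.344, -0.939, 0.0], [0.002, 0.0, -1.0]]
force: [-0.6, 0.5, 0.6]
opening: 0.458
grasp_force: 0.0
```

Run:
```python
from h import *
m=imaging.camera_model('wrist');m['T']=np.array(m['T']);im=imaging.capture('wrist')[:,:,::-1]
o=ortho(im,m,(.509,.1905),.06,.107);o2=ortho(im,m,(.509,.1905),.06,.131)
cv2.imwrite('pics/o4.png',np.hstack([o,o2]))
```

```text
(no output)
```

View pics/o4.png

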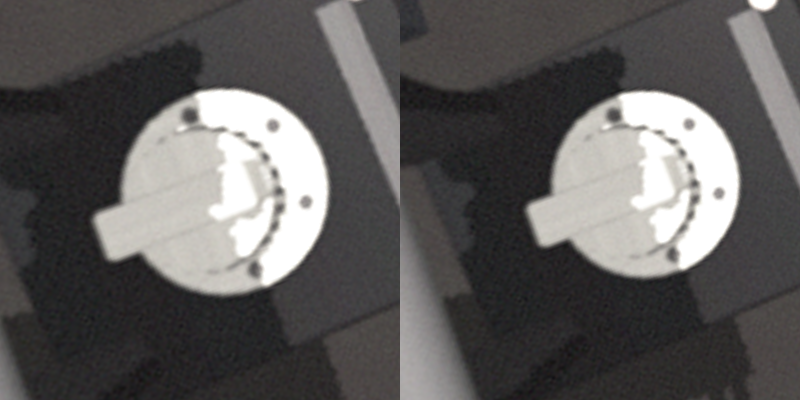

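The picture shows the knob centred on the flange. Its bar is at about 20° against about 23° for the housing's long side, which is within tolerance, and the gripper is clear.

```bash
python3 -c "
from rig import bot
print(bot.hand_in())"
```

```text
the job is handed in; nothing more can be done
None
```

The knob sits home on the flange, was turned clockwise to where the torque rose at about 3° past the housing's long side (limit 6.9°), and was released; I handed the job in at about 14.5 s of the 64 s, and no verdict came back.

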